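Press a headed peg home with a ratchet clamp

TASK

Press the wooden peg fully home in the block by pumping the clamp's trigger lever, until the head sits flush against the wood and the lever turns clearly firm under your stroke; ease off right then, because forcing it further splits the block. Then push the side release paddle down and hold it until the jaw has sprung all the way back, leaving the block lying in its cradle. Do not push the jaw, block or peg directly, and leave the things lying around alone.

Things in the scene. Friction and masses are not known exactly. Their poses are not given: they have to be found in the camera images.
- clamp: Bench-mounted ratchet clamp on a plywood board 400 x 150 x 18 mm. Origin: on the table under the board, which spans x -195 to 205 mm. Own x = clamping direction (jaw advances along +x to a steel end stop, whose place differs by mm), z up. Black housing 49 mm wide at x -53 to 33, 92 mm high (120 mm at x -52 to -18, by the lever pivot). A toothed steel bar slides through it, axis 48 mm up.
- trigger (a joint): Trigger lever angle (rad): 0 at rest, tip up; 0.60 at its stop, tip down. Sprung back to 0. Pivot across the clamp at x -35, z 107 mm of the clamp; it points to -x, sloping 0.30 rad up at rest and down at the stop. First 0.2 rad or so idle; a stroke past 0.53 moves the jaw one tooth (8 mm), which the ratchet holds. Let the lever rise below 0.03 before the next stroke.
- trigger_pad (a point): Centre of the top of the black pad (36 x 32 mm) on the lever's tip, 115 mm from the pivot; 150 mm above the table at rest, 82 mm at the stop. Press from above with closed fingers. Felt here: 2 to 4 N idle, 4 to 7 N with the jaw free, about 8 N as the peg slides in; once home, 0.5 to 1 N more per mm. 11 to 14 N here means home and firm; the block splits at 45 N jaw force, about 16 N here.
- release (a joint): Release rocker angle (rad): -0.1 to 0.06 with its pawl in the teeth (clicks to 0.2 as teeth pass); grows to 0.42 at its stop as the paddle is pressed; the jaw is free above 0.3. Sprung: 2 to 4 N at the paddle, a little more with the jaw under load. Let go early, it catches the jaw again.
- release_pad (a point): Centre of the top of the plain steel release paddle (28 x 26 x 6 mm), outside the housing on its -y side, at x -24, y -46 mm of the clamp, about 86 mm above the table with the jaw fully back or held; 15 mm down to its stop. Its hinge lies 33 mm to +x, 68 mm high. Press from above with closed fingers.
- jaw (a joint): Travel of the jaw (m): 0 = fully back (as at the start), grows towards the end stop. A return spring (5 to 8 N) pulls it back in about 0.3 s when the release is pressed with the trigger at rest.
- jaw_face (a point): Centre of the front face of the jaw's round rubber pad (34 mm across), 48 mm above the table.
- block: Loose wooden block 45 (x) x 50 (y) x 60 (z) mm, 100 to 200 g, between two 12 mm high wooden cradle rails on the board, its x along the clamp's. Origin: centre of its underside. It starts some mm short of the end stop (dark steel, 75 mm high) and slides there as the jaw pushes on the peg.
- peg (a joint): Depth of the peg in the block (m): grows from its start (0 to 0.006) to 0.018 = fully home, head flush. It slides under about 8 N and stays where it is left.
- peg_head (a point): Centre of the outer face of the peg's round head (dark wood, 28 mm across, 6 mm thick), on the block's -x face side, 48 mm above the table; 24 mm from the block's face at peg depth 0, 6 mm when home.
- glue_big: White glue bottle, 62 mm across, about 170 mm high, standing. Origin: centre of its underside. Bystander.
- glue_small: White glue bottle, 50 mm across, about 130 mm high, standing. Origin: centre of its underside. Bystander.
- tube: Cardboard tube, 48 mm across, 100 mm high, standing. Origin: centre of its underside. Bystander.
- driver: Screwdriver with a red handle, lying on the table. Bystander.

How it is judged:
By the outcome, as a careful person would: the job done as asked, in the order asked, and still so for the second after the job is handed in, with the robot touching nothing.
It also fails if it takes over 59 s, if anything falls off the work surface, if the arm or the gripper's body presses on something with over 40 N, if the wrist force passes 120 N, or if a joint passes its speed limit or range.

ROBOT

A 7-joint arm with a two-finger parallel gripper is mounted at the origin on the work surface. World frame = base frame: x ahead of the robot, y to its left, z up, the work surface at z = 0. Lengths are in m, angles in degrees, forces in N, time in s.
With the tool pointing down it reaches from about 0.425 to 1.025 m from the base axis. Payload 3.6 kg.
Tool frame: the origin (TCP) lies at the centre of the arm's flange, where the gripper is bolted on; the fingertips stand 173 mm ahead of it and the grasp point (between the pads) lies 155 mm ahead of it; z points along the fingers, y is the direction in which the jaws open and shut (so a half turn about z gives the same grasp; the last joint's range is limited). The gripper opens to 85 mm and grips with 20 to 120 N. Pads are 22 mm wide; open, the fingers measure 114 mm over their backs; the gripper's body (76 mm by 85 mm) begins 54 mm behind the grasp point. The pads swing forward as they close: fully open they stand 13 mm farther back than shut.
Start: joints at [68.612, 33.873, 2.773, 92.16, -1.908, 54.013, -1.931], TCP at [0.2, -0.697, 0.405] pointing down, gripper open.
Joint ranges: [-153.93, 153.93], [-27.13, 128.08], [-72.61, 78.16], [10.71, 143.7], [-87.88, 267.88], [4.46, 118.87], [-176.78, 176.78]. Speed limits (degrees/s): [147.25, 147.25, 180, 180, 180, 180, 180].

INTERFACE

Orientations are given as [roll, pitch, yaw] about the fixed x, y, z axes, in that order (R = Rz(yaw) Ry(pitch) Rx(roll)).
In Python, from rig import * gives the robot as it stands. The module is installed in compiled form; this text tells all that it offers.
- The arm moves only by the tool jog_arm, never from a script. Its argument "steps" is a list of rows, each an object with "dp": the shift along the tool's x, y, z in m, a list of three; "rot": the turn, a rotation vector about the tool's x, y, z in degrees, a list of three; "grip": the finger opening in m, from 0 to 0.0854. A call has 1 to 5 rows; each row is the pose to reach, as a shift and turn from the pose measured when the call began, along the tool's axes at that moment; what a row does not reach only later rows make up. A row lasts 1/12 s, in which the tool goes at most 41.7 mm and 7.16 degrees, less where a joint would pass 70% of its speed; a pose out of reach is approached as far as the arm can. A call with a gripper value outside its range is refused whole. The fingers move at their own pace and stop on an object; "newtons" is the grip in N (left out, the last holds). Time passes only in rows, so rows that repeat a pose let the fingers close. It gives the time, the measured TCP pose, the force and the opening at its end, in the units of the state.
- read_state(): the state, without advancing time (a new reading comes with each control period).
- grab_frame(name): name is "scene" or "top" or "wrist"; returns a dict with "frame" (384x512x3 uint8, red, green, blue), "z_map" (384x512 float32, m along the optical axis (not along the pixel's ray), 0 where there is no reading), "fx", "fy", "cx", "cy" (pixels), "origin" and "attitude" of the camera in the world. Camera axes: x right, y up, looking along -z (the intrinsics and any distortion apply to the point x, -y, -z); pixel columns grow to the right and rows downward; lengths in m; the calibration is good to about 2 mm. A picture is of the moment at which its call begins.
- finish_job(): hands the job in, once; it reports no verdict.
The state is a dict: "time": time; "q": joint angles; "joint_velocities": joint speeds; "joint_efforts": joint torques, N m; "tcp_pos": TCP position; "ee_rot": TCP orientation; "ft_force": force on the tool from outside, world axes, zero at the start; "torque": the same for the moment, N m; "opening": finger opening in m.
Only numpy, scipy, OpenCV 4.12 (cv2) and the standard library are available. Lean on these libraries where they do the work, as an engineer would, in place of code of your own. Each camera call takes 0.05 s, during which the arm holds its last target. There are 200 camera calls.

## Working session

There is one attempt and no reset: what is moved stays moved. The work goes in short steps, Python scripts to look and compute and a tool call to move; the robot and the scene stay as the last step left them, time stands still between calls to the robot, and variables do not carry over. Pictures are saved under pics/ and viewed, about 8 in all and at most 12, crops included, and the job is handed in when it is done.

Besides the shell and the picture viewer there is one more tool, called after ">>>" by a JSON object that holds its "name" and its "arguments", one argument or row to a line. jog_arm: Moves the arm, as the interface text tells. Its arguments: {"type":"object","properties":{"steps":{"type":"array","items":{"type":"object","properties":{"dp":{"type":"array","items":{"type":"number"}},"rot":{"type":"array","items":{"type":"number"}},"grip":{"type":"number"}}}},"newtons":{"type":"number"}},"required":["steps"]}

```bash
mkdir -p pics; cat > h.py <<'E'
import numpy as np, cv2
from rig import *
from scipy.spatial.transform import Rotation as R
def snap(n):
    f=grab_frame(n); np.savez('%s.npz'%n,**{k:np.asarray(v) for k,v in f.items()}); return f
def cloud(f):
    z=f['z_map']; v,u=np.mgrid[0:z.shape[0],0:z.shape[1]]
    c=np.stack([(u-f['cx'])/f['fx']*z,-(v-f['cy'])/f['fy']*z,-z],-1)
    A=np.asarray(f['attitude'])
    M=A if A.shape==(3,3) else R.from_euler('xyz',A,degrees=True).as_matrix()
    P=c@M.T+np.asarray(f['origin']); P[z==0]=np.nan; return P
E
python3 - <<'E'
from h import *
s=read_state(); print(s['time'],s['tcp_pos'],s['ee_rot'],s['ft_force'],s['opening'])
ims=[]
for n in('scene','top'):
    f=snap(n); print(n,{k:(v if k not in('frame','z_map') else v.shape) for k,v in f.items()})
    cv2.imwrite('pics/%s0.png'%n,f['frame'][...,::-1])
    P=cloud(f); print(np.nanpercentile(P.reshape(-1,3),[1,50,99],axis=0))
E
```

```text
0.0 [ 0.20013211 -0.69636912  0.40353249] [-1.79871123e+02  5.92958926e-03  1.60340867e+01] [ 0.50083467 -0.62569309 -0.70834172] 0.08512757569447864
scene {'frame': (384, 512, 3), 'z_map': (384, 512), 'fx': 395.1658977365632, 'fy': 395.1658977365632, 'cx': 250.78744059307525, 'cy': 191.27166827765043, 'origin': array([1.28430697, 0.06619941, 1.09796556]), 'attitude': array([35.54512578, -0.51439563, 88.79662325])}
[[-7.90500111e-01 -1.12914301e+00 -7.55875222e-01]
 [ 4.78193601e-01  1.10302912e-01 -2.94025848e-04]
 [ 9.99341888e-01  1.40207014e+00  3.10246179e-01]]
top {'frame': (384, 512, 3), 'z_map': (384, 512), 'fx': 478.3740621015747, 'fy': 478.3740621015747, 'cx': 255.2593118033263, 'cy': 195.39325499464655, 'origin': array([0.39766518, 0.07729277, 1.41773582]), 'attitude': array([  8.88521031,   1.21953742, -89.99938913])}
[[ 9.07449209e-02 -8.21645776e-01 -7.55572968e-01]
 [ 6.35440981e-01  1.08204614e-01 -1.29924900e-03]
 [ 1.34043316e+00  1.27601876e+00  1.12740434e-01]]
```

View pics/scene0.png

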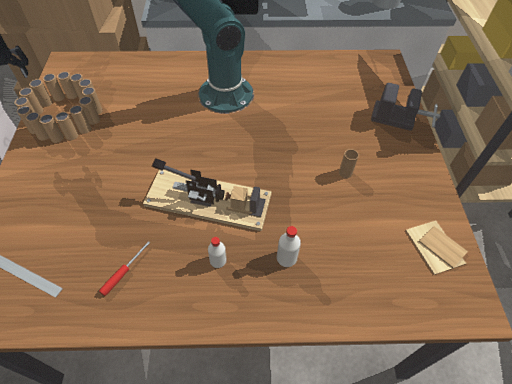

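View pics/top0.png

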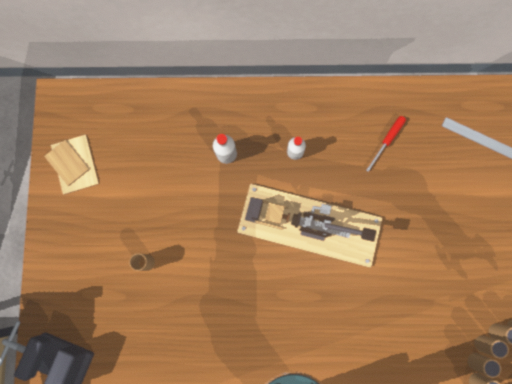

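```bash
cat > m.py <<'E'
from h import *
def load(n): return dict(np.load('%s.npz'%n))
def pts(n):
    f=load(n);P=cloud(f);return f,P
if __name__=='__main__':
  for n in('top','scene'):
    f,P=pts(n); X,Y,Z=P[...,0],P[...,1],P[...,2]
    roi=(X>.4)&(X<.85)&(Y>-.3)&(Y<.3)
    hsv=cv2.cvtColor(f['frame'],cv2.COLOR_RGB2HSV)
    obj=(roi&(Z>.010)).astype(np.uint8)
    k,lab,st,_=cv2.connectedComponentsWithStats(obj)
    i=max(range(1,k),key=lambda i:st[i,4]); 
    for j in range(1,k):
        if st[j,4]>30: print(n,j,st[j],np.round(np.median(P[lab==j],0),3),'zmax',P[lab==j][:,2].max().round(3))
    m=(lab==i)&(Z<.03)
    q=P[m][:,:2].astype(np.float32); r=cv2.minAreaRect(q); print(n,'board',r,np.round(cv2.boxPoints(r),4).tolist(),'z',np.median(P[m][:,2]))
    # pad: highest pts near
    hi=(lab==i)&(Z>.125); print('hi',hi.sum(),np.round(P[hi].min(0),3),np.round(P[hi].max(0),3),np.round(P[hi].mean(0),4))
  f,P=pts('scene'); c=cv2.resize(f['frame'][140:240,130:285],None,fx=5,fy=5,interpolation=cv2.INTER_CUBIC); cv2.imwrite('pics/crop0.png',c[...,::-1])
E
python3 m.py
```

```text
top 1 [367 129  25  43 155] [ 0.774 -0.281  0.019] zmax 0.03
top 2 [213 134  24  30 520] [0.735 0.19  0.113] zmax 0.175
top 3 [288 137  18  22 316] [ 0.743 -0.011  0.087] zmax 0.138
top 7 [ 238  184  144   84 6943] [ 0.527 -0.052  0.019] zmax 0.158
top board ((0.5296404361724854, -0.05217300355434418), (0.400582879781723, 0.1506914496421814), 75.12173461914062) [[0.40540000796318054, -0.2264000028371811], [0.5509999990463257, -0.26510000228881836], [0.6539000272750854, 0.12210000306367874], [0.5081999897956848, 0.1606999933719635]] z 0.01786425713781825
hi 272 [ 0.473 -0.215  0.125] [ 0.515 -0.11   0.158] [ 0.4956 -0.1789  0.143 ]
scene 1 [ 143  159  128   71 4853] [ 0.556 -0.054  0.02 ] zmax 0.156
scene 2 [277 226  23  41 694] [0.77  0.19  0.108] zmax 0.174
scene 3 [208 237  18  31 416] [ 0.771 -0.012  0.084] zmax 0.134
scene 4 [117 241  33  41 167] [ 0.786 -0.283  0.018] zmax 0.028
scene board ((0.5342371463775635, -0.05286572873592377), (0.4004887640476227, 0.15617205202579498), 75.3426742553711) [[0.40799999237060547, -0.22679999470710754], [0.5590999722480774, -0.266400009393692], [0.6604999899864197, 0.12110000103712082], [0.5094000101089478, 0.16060000658035278]] z 0.018263609353123433
hi 184 [ 0.481 -0.214  0.125] [ 0.52  -0.071  0.156] [ 0.5033 -0.1789  0.142 ]
```

View pics/crop0.png

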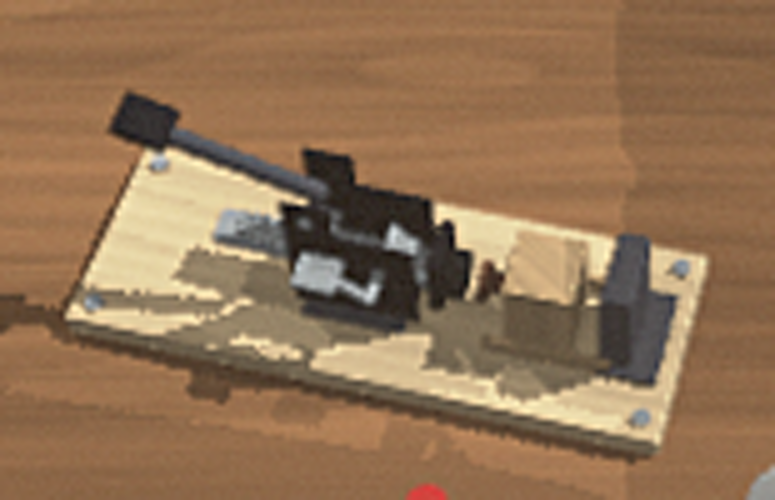

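The pictures show the clamp pointing along world +y. The trigger pad is at scene pixel (158,164), the release paddle at about (195,195) on the camera side, and the peg, block and stop to its right. The bottles are well clear. The board rectangle comes out at 400x151 mm with top z 18 mm, which matches the given sizes. That puts the clamp origin at about (0.530, -0.057) with its x axis at 75.2°.

>>> {"name": "jog_arm", "arguments": {
  "steps": [
    {"dp": [0.03, -0.028, 0], "rot": [0, 0, 6.2], "grip": 0},
    {"dp": [0.059, -0.056, 0], "rot": [0, 0, 12.4], "grip": 0},
    {"dp": [0.089, -0.084, 0], "rot": [0, 0, 18.6], "grip": 0},
    {"dp": [0.118, -0.112, 0], "rot": [0, 0, 24.8], "grip": 0},
    {"dp": [0.148, -0.14, 0], "rot": [0, 0, 31], "grip": 0}
  ],
  "newtons": 40
}}

```text
time: 0.52
tcp_pos: [0.304, -0.5192, 0.4034]
ee_rot: [-179.9, 0.1, -15.3]
ft_force: [1.5, 0.7, -0.2]
opening: 0.0255
```

```bash
cat > c.py <<'E'
from m import *
O=np.array([.530,-.057,0]); a=np.radians(75.2); C=np.array([[np.cos(a),-np.sin(a),0],[np.sin(a),np.cos(a),0],[0,0,1]])
def tool(target_clamp, tipz):
    """tool-frame shift that brings fingertips to clamp xy (m), world z tipz"""
    s=read_state(); M=R.from_euler('xyz',s['ee_rot'],degrees=True).as_matrix()
    t=O+C@np.array([*target_clamp,0]); t[2]=tipz+.173
    return np.round(M.T@(t-s['tcp_pos']),4)
E
python3 - <<'E'
from c import *
for n in('top','scene'):
    f,P=pts(n); K=(P-O)@C
    k=K.reshape(-1,3); k=k[~np.isnan(k[:,0])]
    s=k[(abs(k[:,1])<.02)&(k[:,2]>.03)&(k[:,0]>-.2)&(k[:,0]<.2)]
    print(n)
    for x in np.arange(.02,.20,.005):
        b=s[(s[:,0]>=x)&(s[:,0]<x+.005)]
        if len(b): print(int(x*1e3),len(b),'z %.0f..%.0f'%(b[:,2].min()*1e3,b[:,2].max()*1e3),'y %.0f..%.0f'%(b[:,1].min()*1e3,b[:,1].max()*1e3))
    r=k[(k[:,1]<-.03)&(k[:,1]>-.075)&(k[:,2]>.07)&(abs(k[:,0])<.09)]; print('paddle',len(r),r.min(0),r.max(0),np.median(r,0))
    p=k[(k[:,0]<-.12)&(k[:,0]>-.19)&(k[:,2]>.10)&(abs(k[:,1])<.04)]; print('pad',len(p),p.min(0),p.max(0),p.mean(0))
s=read_state(); print(s['time'],s['tcp_pos'],s['ee_rot'],s['opening'],s['ft_force'],tool((-.152,0),.175))
E
```

```text
top
20 28 z 36..89 y -20..15
25 22 z 37..93 y -19..14
30 18 z 35..82 y -19..13
35 16 z 50..82 y -17..18
40 22 z 74..82 y -16..19
45 27 z 50..81 y -16..20
50 23 z 44..71 y -14..18
55 21 z 40..68 y -12..18
65 4 z 50..59 y -3..11
70 17 z 50..65 y -12..15
75 8 z 47..58 y -5..7
80 8 z 50..59 y -3..6
85 8 z 48..77 y -6..14
90 24 z 72..81 y -18..18
95 24 z 73..81 y -20..18
100 26 z 73..83 y -19..20
105 27 z 72..83 y -20..19
110 23 z 70..82 y -19..19
115 24 z 69..84 y -20..18
120 28 z 73..83 y -19..19
125 24 z 73..84 y -20..18
130 24 z 70..84 y -19..19
150 23 z 30..95 y -18..19
155 25 z 86..96 y -20..19
160 28 z 86..100 y -18..20
165 23 z 89..97 y -20..18
170 25 z 87..98 y -19..20
175 2 z 88..88 y -13..20
185 2 z 30..31 y -5..9
paddle 119 [-0.0377014  -0.05746994  0.07017205] [ 0.01251322 -0.0315799   0.09454626] [-0.01929792 -0.04388679  0.08595975]
pad 183 [-0.16163125 -0.01433551  0.13343072] [-0.12013286  0.01732459  0.15803805] [-0.14157452  0.00220719  0.14840687]
scene
20 24 z 42..94 y -2..20
25 25 z 31..95 y -10..20
30 13 z 47..88 y -16..19
35 5 z 74..80 y -14..13
40 16 z 59..82 y -1
[... 359 characters left out ...]
74..80 y -20..18
120 14 z 74..83 y -18..18
125 19 z 75..84 y -19..20
130 25 z 33..82 y -20..16
135 13 z 34..80 y -20..7
150 4 z 91..93 y -18..9
155 16 z 90..97 y -20..18
160 18 z 88..97 y -18..19
165 17 z 91..95 y -18..19
170 19 z 46..98 y -17..19
175 25 z 31..90 y -14..19
paddle 101 [-0.0358601  -0.06381272  0.07006351] [ 0.01417922 -0.03000445  0.11451947] [-0.01527183 -0.04863664  0.08690508]
pad 117 [-0.1586881  -0.02043578  0.13276417] [-0.12176075  0.01321798  0.15601567] [-0.14057574 -0.0054139   0.14766106]
0.5167 [ 0.30404096 -0.51918599  0.40342563] [-1.79860620e+02  1.04134124e-01 -1.53115442e+01] 0.025543328883869974 [ 1.47007073  0.68806674 -0.22319153] [ 0.0973 -0.3533  0.0561]
```

>>> {"name": "jog_arm", "arguments": {
  "steps": [
    {"dp": [0.01, -0.036, 0], "grip": 0},
    {"dp": [0.02, -0.073, 0], "grip": 0},
    {"dp": [0.03, -0.11, 0], "grip": 0},
    {"dp": [0.04, -0.146, 0], "grip": 0},
    {"dp": [0.05, -0.18, 0], "grip": 0}
  ]
}}

```text
schema error: expected keys dp, rot, grip
```

>>> {"name": "jog_arm", "arguments": {
  "steps": [
    {"dp": [0.01, -0.036, 0.011], "grip": 0},
    {"dp": [0.02, -0.073, 0.022], "grip": 0},
    {"dp": [0.03, -0.11, 0.033], "grip": 0},
    {"dp": [0.04, -0.146, 0.045], "grip": 0},
    {"dp": [0.047, -0.173, 0.055], "grip": 0}
  ]
}}

```text
schema error: expected keys dp, rot, grip
```

```bash
python3 - <<'E'
from c import *
s=read_state(); print(s['time'],s['tcp_pos'],s['ee_rot'],s['opening'],s['ft_force'],tool((-.152,0),.165))
f=snap('wrist'); cv2.imwrite('pics/w1.png',f['frame'][...,::-1])
E
```

```text
0.5167 [ 0.30404096 -0.51918599  0.40342563] [-1.79860620e+02  1.04134124e-01 -1.53115442e+01] 0.025543328883869974 [ 1.47007073  0.68806674 -0.22319153] [ 0.0974 -0.3533  0.0661]
```

View pics/w1.png

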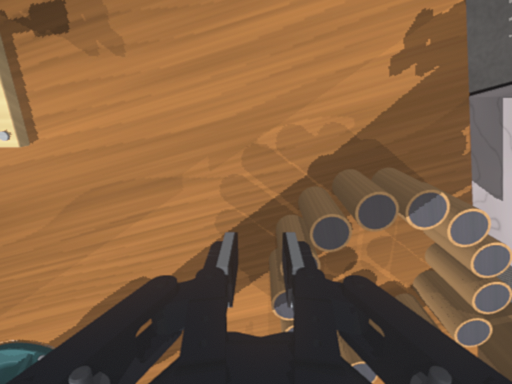

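The wrist view shows the half-closed fingers at about (260,265) over the table, with the board corner at (10,100). The arm had not moved because every row needs a rot. I'll send the moves again.

>>> {"name": "jog_arm", "arguments": {
  "steps": [
    {"dp": [0.01, -0.036, 0], "rot": [0, 0, 0], "grip": 0},
    {"dp": [0.02, -0.073, 0], "rot": [0, 0, 0], "grip": 0},
    {"dp": [0.03, -0.11, 0], "rot": [0, 0, 0], "grip": 0},
    {"dp": [0.04, -0.146, 0], "rot": [0, 0, 0], "grip": 0},
    {"dp": [0.05, -0.18, 0], "rot": [0, 0, 0], "grip": 0}
  ]
}}

```text
time: 0.98
tcp_pos: [0.4064, -0.3471, 0.4046]
ee_rot: [-179.2, 0.1, -14.7]
ft_force: [1.3, -0.0, 0.2]
opening: 0.0003
```

>>> {"name": "jog_arm", "arguments": {
  "steps": [
    {"dp": [0.01, -0.036, 0.011], "rot": [0, 0, 0], "grip": 0},
    {"dp": [0.02, -0.073, 0.022], "rot": [0, 0, 0], "grip": 0},
    {"dp": [0.03, -0.11, 0.033], "rot": [0, 0, 0], "grip": 0},
    {"dp": [0.04, -0.146, 0.045], "rot": [0, 0, 0], "grip": 0},
    {"dp": [0.047, -0.173, 0.055], "rot": [0, 0, 0], "grip": 0}
  ]
}}

```text
time: 1.4
tcp_pos: [0.4973, -0.1877, 0.3511]
ee_rot: [-179.1, 0.1, -14.5]
ft_force: [0.7, 0.4, -0.1]
opening: 0.0001
```

```bash
python3 - <<'E'
from c import *
s=read_state(); print(s['time'],s['tcp_pos'],s['ee_rot'],s['opening'],s['ft_force'],tool((-.152,0),.160))
f=snap('scene'); cv2.imwrite('pics/s2.png',cv2.resize(f['frame'][90:240,130:330],None,fx=4,fy=4,interpolation=cv2.INTER_CUBIC)[...,::-1])
E
```

```text
1.4 [ 0.49734507 -0.18768571  0.35111211] [-1.79131768e+02  1.47895770e-01 -1.45067349e+01] 9.558580960574665e-05 [ 0.70972982  0.43522143 -0.12154269] [-0.0019  0.0176  0.0179]
```

View pics/s2.png

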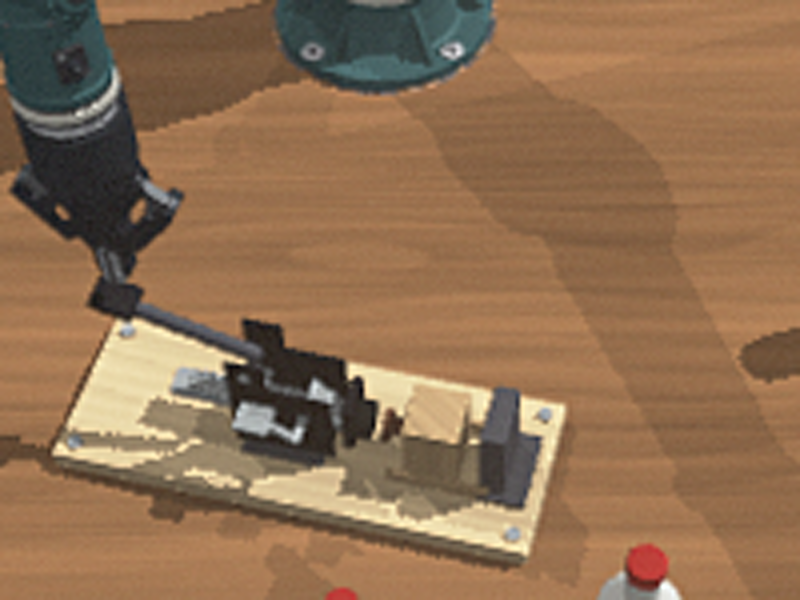

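The fingertips at crop pixel (118,268) sit just over the trigger pad at (115,295), about 12 mm too far towards the pivot. I'll align and then start a gentle first stroke.

>>> {"name": "jog_arm", "arguments": {
  "steps": [
    {"dp": [-0.001, 0.006, 0.005], "rot": [-0.5, 0, 0], "grip": 0},
    {"dp": [-0.002, 0.012, 0.01], "rot": [-0.9, 0, 0], "grip": 0},
    {"dp": [-0.002, 0.012, 0.02], "rot": [-0.9, 0, 0], "grip": 0},
    {"dp": [-0.002, 0.012, 0.03], "rot": [-0.9, 0, 0], "grip": 0},
    {"dp": [-0.002, 0.012, 0.04], "rot": [-0.9, 0, 0], "grip": 0}
  ]
}}

```text
time: 1.87
tcp_pos: [0.494, -0.1948, 0.3086]
ee_rot: [-179.9, 0.2, -14.3]
ft_force: [-0.2, -1.7, 2.1]
opening: -0.0001
```

>>> {"name": "jog_arm", "arguments": {
  "steps": [
    {"dp": [0, 0, 0.01], "rot": [0, 0, 0], "grip": 0},
    {"dp": [0, 0, 0.02], "rot": [0, 0, 0], "grip": 0},
    {"dp": [0, 0, 0.03], "rot": [0, 0, 0], "grip": 0},
    {"dp": [0, 0, 0.038], "rot": [0, 0, 0], "grip": 0},
    {"dp": [0, 0, 0.04], "rot": [0, 0, 0], "grip": 0}
  ]
}}

```text
time: 2.28
tcp_pos: [0.4938, -0.196, 0.2674]
ee_rot: [-179.9, 0.2, -14.4]
ft_force: [-1.3, -3.7, 4.9]
opening: -0.0002
```

>>> {"name": "jog_arm", "arguments": {
  "steps": [
    {"dp": [0, 0, 0.003], "rot": [0, 0, 0], "grip": 0},
    {"dp": [0, 0, 0.006], "rot": [0, 0, 0], "grip": 0},
    {"dp": [0, 0, 0.009], "rot": [0, 0, 0], "grip": 0},
    {"dp": [0, 0, 0.009], "rot": [0, 0, 0], "grip": 0}
  ]
}}

```text
time: 2.62
tcp_pos: [0.4941, -0.1952, 0.2583]
ee_rot: [-179.9, 0.2, -14.3]
ft_force: [-0.3, 0.1, 5.0]
opening: 0.0002
```

```bash
cat > jaw.py <<'E'
from c import *
import sys
# profile along the clamp axis near z 48: jaw pad / peg head / block / stop in scene view
f=snap('scene'); P=cloud(f); K=(P-O)@C; k=K.reshape(-1,3); k=k[~np.isnan(k[:,0])]
k=k[(abs(k[:,1]+.001)<.03)&(k[:,0]>.03)&(k[:,0]<.19)&(k[:,2]>.03)]
h=lambda a,b:k[(k[:,2]>a)&(k[:,2]<b)]
b=h(.07,.086); b=b[b[:,0]>.06]; b=b[b[:,0]<.15]
print('blocktop x',np.round(np.percentile(b[:,0],[2,98])*1e3,1))
s=h(.087,.11); s=s[s[:,0]>.1]; print('stop x',np.round(np.percentile(s[:,0],[2,98])*1e3,1))
m=h(.033,.070); print('hist',np.histogram(m[:,0],np.arange(.03,.145,.005))[0])
cv2.imwrite('pics/%s.png'%sys.argv[1],cv2.resize(f['frame'][155:235,165:285],None,fx=5,fy=5,interpolation=cv2.INTER_CUBIC)[...,::-1])
s=read_state(); print(s['time'],s['tcp_pos'],s['ee_rot'],s['ft_force'])
E
python3 jaw.py j1
```

```text
blocktop x [ 91.6 134.9]
stop x [154.2 175.1]
hist [24 14  7  2 10 25 13 21 16 10  6  0 12  8 13  7 11  8 12  7 19 14]
2.6667 [ 0.49405326 -0.19522026  0.25838302] [-179.86450573    0.22507231  -14.32627686] [-0.47531947  1.31383857  4.0795311 ]
```

>>> {"name": "jog_arm", "arguments": {
  "steps": [
    {"dp": [0, 0, -0.02], "rot": [0, 0, 0], "grip": 0},
    {"dp": [0, 0, -0.04], "rot": [0, 0, 0], "grip": 0},
    {"dp": [0, 0, -0.06], "rot": [0, 0, 0], "grip": 0},
    {"dp": [0, 0, -0.072], "rot": [0, 0, 0], "grip": 0},
    {"dp": [0, 0, -0.072], "rot": [0, 0, 0], "grip": 0}
  ]
}}

```text
time: 3.08
tcp_pos: [0.4949, -0.1954, 0.3323]
ee_rot: [-179.8, -0.0, -14.3]
ft_force: [0.2, -0.1, 0.6]
opening: -0.0004
```

>>> {"name": "jog_arm", "arguments": {
  "steps": [
    {"dp": [0, 0, 0.015], "rot": [0, 0, 0], "grip": 0},
    {"dp": [0, 0, 0.03], "rot": [0, 0, 0], "grip": 0},
    {"dp": [0, 0, 0.045], "rot": [0, 0, 0], "grip": 0},
    {"dp": [0, 0, 0.053], "rot": [0, 0, 0], "grip": 0},
    {"dp": [0, 0, 0.06], "rot": [0, 0, 0], "grip": 0}
  ]
}}

```text
time: 3.5
tcp_pos: [0.4953, -0.196, 0.2714]
ee_rot: [-179.9, -0.1, -14.4]
ft_force: [0.2, -1.1, 5.0]
opening: 0.0002
```

>>> {"name": "jog_arm", "arguments": {
  "steps": [
    {"dp": [0, 0, 0.004], "rot": [0, 0, 0], "grip": 0},
    {"dp": [0, 0, 0.008], "rot": [0, 0, 0], "grip": 0},
    {"dp": [0, 0, 0.011], "rot": [0, 0, 0], "grip": 0},
    {"dp": [0, 0, 0.011], "rot": [0, 0, 0], "grip": 0}
  ]
}}

```text
time: 3.83
tcp_pos: [0.4957, -0.1949, 0.2596]
ee_rot: [-179.8, -0.0, -14.3]
ft_force: [0.4, 1.2, 5.6]
opening: -0.0001
```

```bash
python3 jaw.py j2
```

```text
blocktop x [ 61.1 145. ]
stop x [154.4 175.1]
hist [26 12 12  9 12  4  7 22 16 18 15 11  6  0  9  9 13  7 12  6 12  6]
3.8833 [ 0.49571044 -0.19497337  0.25975311] [-1.79779592e+02 -2.85188693e-02 -1.43290839e+01] [1.20370815 1.94059449 6.34165459]
```

View pics/j2.png

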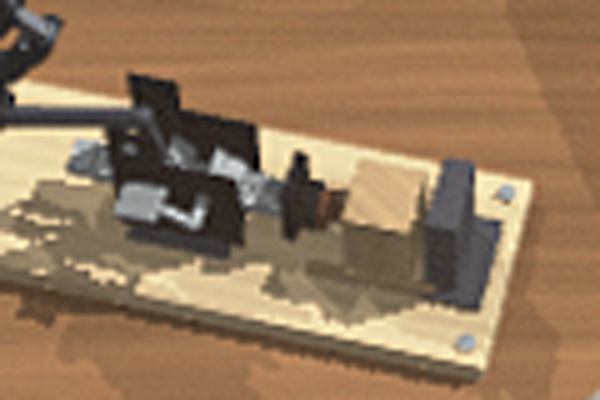

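Crop j2: the jaw pad at (300,195) now touches the peg head at (330,208), and the block at (385,200) is still a few mm short of the stop at (450,235). I'll make stroke 3 in finer steps.

>>> {"name": "jog_arm", "arguments": {
  "steps": [
    {"dp": [0, 0, -0.02], "rot": [0, 0, 0], "grip": 0},
    {"dp": [0, 0, -0.04], "rot": [0, 0, 0], "grip": 0},
    {"dp": [0, 0, -0.06], "rot": [0, 0, 0], "grip": 0},
    {"dp": [0, 0, -0.072], "rot": [0, 0, 0], "grip": 0},
    {"dp": [0, 0, -0.072], "rot": [0, 0, 0], "grip": 0}
  ]
}}

```text
time: 4.3
tcp_pos: [0.4961, -0.1951, 0.333]
ee_rot: [-179.8, -0.2, -14.3]
ft_force: [0.3, 0.2, 0.5]
opening: -0.0002
```

>>> {"name": "jog_arm", "arguments": {
  "steps": [
    {"dp": [0, 0, 0.012], "rot": [0, 0, 0], "grip": 0},
    {"dp": [0, 0, 0.024], "rot": [0, 0, 0], "grip": 0},
    {"dp": [0, 0, 0.034], "rot": [0, 0, 0], "grip": 0},
    {"dp": [0, 0, 0.042], "rot": [0, 0, 0], "grip": 0},
    {"dp": [0, 0, 0.05], "rot": [0, 0, 0], "grip": 0}
  ]
}}

```text
time: 4.72
tcp_pos: [0.4958, -0.1961, 0.2818]
ee_rot: [-179.8, -0.1, -14.4]
ft_force: [-1.3, -2.3, 7.1]
opening: 0.0001
```

>>> {"name": "jog_arm", "arguments": {
  "steps": [
    {"dp": [0, 0, 0.005], "rot": [0, 0, 0], "grip": 0},
    {"dp": [0, 0, 0.01], "rot": [0, 0, 0], "grip": 0},
    {"dp": [0, 0, 0.012], "rot": [0, 0, 0], "grip": 0}
  ]
}}

```text
time: 4.97
tcp_pos: [0.496, -0.1958, 0.2686]
ee_rot: [-179.8, -0.1, -14.4]
ft_force: [0.4, 0.4, 6.4]
opening: 0.0002
```

>>> {"name": "jog_arm", "arguments": {
  "steps": [
    {"dp": [0, 0, 0.004], "rot": [0, 0, 0], "grip": 0},
    {"dp": [0, 0, 0.008], "rot": [0, 0, 0], "grip": 0},
    {"dp": [0, 0, 0.01], "rot": [0, 0, 0], "grip": 0},
    {"dp": [0, 0, 0.01], "rot": [0, 0, 0], "grip": 0}
  ]
}}

```text
time: 5.3
tcp_pos: [0.4965, -0.1947, 0.2585]
ee_rot: [-179.7, -0.0, -14.4]
ft_force: [-1.2, 2.1, 12.5]
opening: 0.0001
```

```bash
python3 jaw.py j3
```

```text
blocktop x [ 67.6 148.8]
stop x [154.3 175.7]
hist [25 14 10 11 14 12  1  9  9 21 12 19 15  8  4  0 12  5 13  7 12  5]
5.35 [ 0.49650231 -0.19468083  0.25847145] [-1.79688735e+02 -2.57911291e-02 -1.43445850e+01] [-0.51281363  2.75721928 11.54011029]
```

View pics/j3.png

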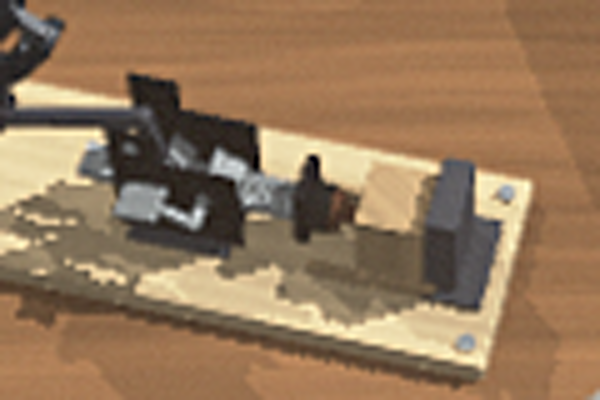

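Crop j3: the block at (390,205) now rests against the stop at (450,235), and the peg head at (342,208) is still proud. I'll lift and make stroke 4 slowly while watching the force.

>>> {"name": "jog_arm", "arguments": {
  "steps": [
    {"dp": [0, 0, -0.02], "rot": [0, 0, 0], "grip": 0},
    {"dp": [0, 0, -0.04], "rot": [0, 0, 0], "grip": 0},
    {"dp": [0, 0, -0.06], "rot": [0, 0, 0], "grip": 0},
    {"dp": [0, 0, -0.073], "rot": [0, 0, 0], "grip": 0},
    {"dp": [0, 0, -0.073], "rot": [0, 0, 0], "grip": 0}
  ]
}}

```text
time: 5.77
tcp_pos: [0.4968, -0.195, 0.3325]
ee_rot: [-179.7, -0.2, -14.3]
ft_force: [1.0, 0.3, 0.3]
opening: -0.0002
```

>>> {"name": "jog_arm", "arguments": {
  "steps": [
    {"dp": [0, 0.003, 0.012], "rot": [0, 0, 0], "grip": 0},
    {"dp": [0, 0.003, 0.02], "rot": [0, 0, 0], "grip": 0},
    {"dp": [0, 0.003, 0.025], "rot": [0, 0, 0], "grip": 0},
    {"dp": [0, 0.003, 0.03], "rot": [0, 0, 0], "grip": 0},
    {"dp": [0, 0.003, 0.03], "rot": [0, 0, 0], "grip": 0}
  ]
}}

```text
time: 6.18
tcp_pos: [0.4957, -0.1976, 0.3006]
ee_rot: [-179.7, 0.0, -14.4]
ft_force: [-0.3, -0.6, 2.0]
opening: 0.0002
```

>>> {"name": "jog_arm", "arguments": {
  "steps": [
    {"dp": [0, 0, 0.003], "rot": [0, 0, 0], "grip": 0},
    {"dp": [0, 0, 0.006], "rot": [0, 0, 0], "grip": 0},
    {"dp": [0, 0, 0.009], "rot": [0, 0, 0], "grip": 0},
    {"dp": [0, 0, 0.01], "rot": [0, 0, 0], "grip": 0}
  ]
}}

```text
time: 6.52
tcp_pos: [0.4955, -0.1985, 0.2907]
ee_rot: [-179.7, 0.0, -14.4]
ft_force: [-2.1, -3.5, 6.2]
opening: 0.0001
```

```bash
python3 jaw.py j4
```

```text
blocktop x [ 64.3 149. ]
stop x [154.6 175.7]
hist [24 13 13 10 15  6  2 12 17 19 18 13 16  7  4  0 10  7 11  6 13  8]
6.5667 [ 0.49546272 -0.19860276  0.2906907 ] [-1.79736981e+02  8.27475284e-03 -1.44190835e+01] [-1.29962153 -3.60436108  6.11654082]
```

>>> {"name": "jog_arm", "arguments": {
  "steps": [
    {"dp": [0, 0, 0.002], "rot": [0, 0, 0], "grip": 0},
    {"dp": [0, 0, 0.004], "rot": [0, 0, 0], "grip": 0},
    {"dp": [0, 0, 0.005], "rot": [0, 0, 0], "grip": 0},
    {"dp": [0, 0, 0.005], "rot": [0, 0, 0], "grip": 0}
  ]
}}

```text
time: 6.9
tcp_pos: [0.4954, -0.1989, 0.2859]
ee_rot: [-179.8, 0.0, -14.4]
ft_force: [-1.6, -1.2, 7.2]
opening: -0.0002
```

>>> {"name": "jog_arm", "arguments": {
  "steps": [
    {"dp": [0, 0, 0.001], "rot": [0, 0, 0], "grip": 0},
    {"dp": [0, 0, 0.002], "rot": [0, 0, 0], "grip": 0},
    {"dp": [0, 0, 0.003], "rot": [0, 0, 0], "grip": 0},
    {"dp": [0, 0, 0.003], "rot": [0, 0, 0], "grip": 0}
  ]
}}

```text
time: 7.23
tcp_pos: [0.4954, -0.199, 0.2833]
ee_rot: [-179.8, -0.0, -14.5]
ft_force: [-2.4, -0.7, 8.0]
opening: -0.0001
```

>>> {"name": "jog_arm", "arguments": {
  "steps": [
    {"dp": [0, 0, 0.002], "rot": [0, 0, 0], "grip": 0},
    {"dp": [0, 0, 0.004], "rot": [0, 0, 0], "grip": 0},
    {"dp": [0, 0, 0.005], "rot": [0, 0, 0], "grip": 0},
    {"dp": [0, 0, 0.005], "rot": [0, 0, 0], "grip": 0}
  ]
}}

```text
time: 7.57
tcp_pos: [0.4954, -0.1991, 0.2789]
ee_rot: [-179.7, -0.0, -14.5]
ft_force: [-0.9, 0.2, 8.9]
opening: -0.0001
```

>>> {"name": "jog_arm", "arguments": {
  "steps": [
    {"dp": [0, 0, 0.001], "rot": [0, 0, 0], "grip": 0},
    {"dp": [0, 0, 0.002], "rot": [0, 0, 0], "grip": 0},
    {"dp": [0, 0, 0.003], "rot": [0, 0, 0], "grip": 0},
    {"dp": [0, 0, 0.003], "rot": [0, 0, 0], "grip": 0}
  ]
}}

```text
time: 7.9
tcp_pos: [0.4954, -0.199, 0.2764]
ee_rot: [-179.7, -0.0, -14.5]
ft_force: [-1.5, -0.2, 7.8]
opening: -0.0002
```

Now it sits steady at about 8 N, so the peg is sliding. I'll continue in small steps.

>>> {"name": "jog_arm", "arguments": {
  "steps": [
    {"dp": [0, 0, 0.002], "rot": [0, 0, 0], "grip": 0},
    {"dp": [0, 0, 0.004], "rot": [0, 0, 0], "grip": 0},
    {"dp": [0, 0, 0.005], "rot": [0, 0, 0], "grip": 0},
    {"dp": [0, 0, 0.005], "rot": [0, 0, 0], "grip": 0}
  ]
}}

```text
time: 8.23
tcp_pos: [0.4954, -0.1989, 0.2718]
ee_rot: [-179.7, -0.0, -14.5]
ft_force: [-1.8, 0.4, 7.4]
opening: 0.0001
```

>>> {"name": "jog_arm", "arguments": {
  "steps": [
    {"dp": [0, 0, 0.001], "rot": [0, 0, 0], "grip": 0},
    {"dp": [0, 0, 0.002], "rot": [0, 0, 0], "grip": 0},
    {"dp": [0, 0, 0.003], "rot": [0, 0, 0], "grip": 0},
    {"dp": [0, 0, 0.003], "rot": [0, 0, 0], "grip": 0}
  ]
}}

```text
time: 8.57
tcp_pos: [0.4954, -0.1987, 0.2693]
ee_rot: [-179.7, -0.0, -14.5]
ft_force: [-2.0, -0.4, 9.2]
opening: 0.0004
```

>>> {"name": "jog_arm", "arguments": {
  "steps": [
    {"dp": [0, 0, 0.001], "rot": [0, 0, 0], "grip": 0},
    {"dp": [0, 0, 0.002], "rot": [0, 0, 0], "grip": 0},
    {"dp": [0, 0, 0.003], "rot": [0, 0, 0], "grip": 0},
    {"dp": [0, 0, 0.003], "rot": [0, 0, 0], "grip": 0}
  ]
}}

```text
time: 8.9
tcp_pos: [0.4955, -0.1985, 0.2668]
ee_rot: [-179.7, -0.0, -14.5]
ft_force: [-0.7, 0.0, 7.8]
opening: 0.0002
```

>>> {"name": "jog_arm", "arguments": {
  "steps": [
    {"dp": [0, 0, 0.002], "rot": [0, 0, 0], "grip": 0},
    {"dp": [0, 0, 0.003], "rot": [0, 0, 0], "grip": 0},
    {"dp": [0, 0, 0.004], "rot": [0, 0, 0], "grip": 0},
    {"dp": [0, 0, 0.004], "rot": [0, 0, 0], "grip": 0}
  ]
}}

```text
time: 9.23
tcp_pos: [0.4956, -0.1982, 0.2633]
ee_rot: [-179.6, -0.0, -14.5]
ft_force: [-0.0, -0.2, 8.9]
opening: -0.0002
```

>>> {"name": "jog_arm", "arguments": {
  "steps": [
    {"dp": [0, 0, 0.001], "rot": [0, 0, 0], "grip": 0},
    {"dp": [0, 0, 0.002], "rot": [0, 0, 0], "grip": 0},
    {"dp": [0, 0, 0.003], "rot": [0, 0, 0], "grip": 0},
    {"dp": [0, 0, 0.003], "rot": [0, 0, 0], "grip": 0}
  ]
}}

```text
time: 9.57
tcp_pos: [0.4957, -0.1979, 0.2608]
ee_rot: [-179.6, -0.0, -14.5]
ft_force: [-1.0, -0.5, 7.7]
opening: 0.0
```

>>> {"name": "jog_arm", "arguments": {
  "steps": [
    {"dp": [0, 0, 0.001], "rot": [0, 0, 0], "grip": 0},
    {"dp": [0, 0, 0.002], "rot": [0, 0, 0], "grip": 0},
    {"dp": [0, 0, 0.002], "rot": [0, 0, 0], "grip": 0}
  ]
}}

```text
time: 9.82
tcp_pos: [0.4957, -0.1976, 0.2592]
ee_rot: [-179.6, -0.0, -14.5]
ft_force: [-1.7, 0.5, 8.1]
opening: -0.0003
```

```bash
python3 jaw.py j5
```

```text
blocktop x [ 74.1 149. ]
stop x [154.5 175.2]
hist [24 14 10 11 14 10 13  6  2  8 20 16 17 14  9  0 13  6 13  6 12  7]
9.8667 [ 0.49569725 -0.19765298  0.25924701] [-1.79559736e+02 -2.10654972e-02 -1.44903762e+01] [-1.12359691 -0.51401014  7.17472025]
```

>>> {"name": "jog_arm", "arguments": {
  "steps": [
    {"dp": [0, 0, 0.001], "rot": [0, 0, 0], "grip": 0},
    {"dp": [0, 0, 0.002], "rot": [0, 0, 0], "grip": 0},
    {"dp": [0, 0, 0.002], "rot": [0, 0, 0], "grip": 0}
  ]
}}

```text
time: 10.12
tcp_pos: [0.4958, -0.1974, 0.2578]
ee_rot: [-179.5, -0.0, -14.5]
ft_force: [-1.7, 0.1, 7.9]
opening: -0.0004
```

>>> {"name": "jog_arm", "arguments": {
  "steps": [
    {"dp": [0, 0, -0.02], "rot": [0, 0, 0], "grip": 0},
    {"dp": [0, 0, -0.04], "rot": [0, 0, 0], "grip": 0},
    {"dp": [0, 0, -0.06], "rot": [0, 0, 0], "grip": 0},
    {"dp": [0, 0, -0.074], "rot": [0, 0, 0], "grip": 0},
    {"dp": [0, 0, -0.074], "rot": [0, 0, 0], "grip": 0}
  ]
}}

```text
time: 10.53
tcp_pos: [0.4964, -0.1979, 0.3341]
ee_rot: [-179.5, -0.3, -14.5]
ft_force: [-0.2, 0.7, 0.4]
opening: -0.0
```

```bash
python3 jaw.py j6
```

```text
blocktop x [ 70.8 148.3]
stop x [154.6 175.4]
hist [25 10 14 12 12 10 11  2  9 21 15 17 14 10 11  0 10  8 10  7 12  6]
10.5833 [ 0.49591878 -0.19771529  0.33273806] [-1.79507970e+02 -1.65907539e-01 -1.44711385e+01] [ 0.25276532  1.32083628 -0.47570265]
```

View pics/j6.png

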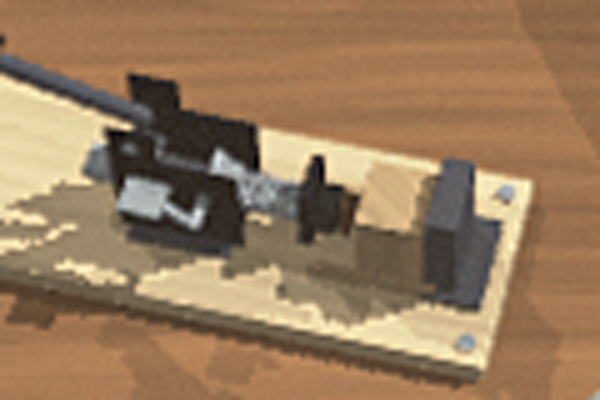

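Crop j6: the ratchet has held the jaw, with its pad at (313,195). The peg head at (350,208) is closer to the block but not flush. I'll make stroke 5 in small steps.

>>> {"name": "jog_arm", "arguments": {
  "steps": [
    {"dp": [0, 0, 0.012], "rot": [0, 0, 0], "grip": 0},
    {"dp": [0, 0, 0.02], "rot": [0, 0, 0], "grip": 0},
    {"dp": [0, 0, 0.027], "rot": [0, 0, 0], "grip": 0},
    {"dp": [0, 0, 0.032], "rot": [0, 0, 0], "grip": 0},
    {"dp": [0, 0, 0.034], "rot": [0, 0, 0], "grip": 0}
  ]
}}

```text
time: 11.0
tcp_pos: [0.4956, -0.1979, 0.2974]
ee_rot: [-179.5, -0.0, -14.5]
ft_force: [-1.4, -1.4, 4.7]
opening: 0.0002
```

>>> {"name": "jog_arm", "arguments": {
  "steps": [
    {"dp": [0, 0, 0.002], "rot": [0, 0, 0], "grip": 0},
    {"dp": [0, 0, 0.004], "rot": [0, 0, 0], "grip": 0},
    {"dp": [0, 0, 0.006], "rot": [0, 0, 0], "grip": 0},
    {"dp": [0, 0, 0.006], "rot": [0, 0, 0], "grip": 0}
  ]
}}

```text
time: 11.33
tcp_pos: [0.4955, -0.1985, 0.2913]
ee_rot: [-179.6, -0.0, -14.5]
ft_force: [-0.9, -2.4, 6.5]
opening: 0.0001
```

>>> {"name": "jog_arm", "arguments": {
  "steps": [
    {"dp": [0, 0, 0.001], "rot": [0, 0, 0], "grip": 0},
    {"dp": [0, 0, 0.002], "rot": [0, 0, 0], "grip": 0},
    {"dp": [0, 0, 0.003], "rot": [0, 0, 0], "grip": 0},
    {"dp": [0, 0, 0.003], "rot": [0, 0, 0], "grip": 0}
  ]
}}

```text
time: 11.67
tcp_pos: [0.4954, -0.1988, 0.2885]
ee_rot: [-179.6, -0.0, -14.6]
ft_force: [-2.9, -0.6, 6.0]
opening: -0.0003
```

>>> {"name": "jog_arm", "arguments": {
  "steps": [
    {"dp": [0, 0, 0.001], "rot": [0, 0, 0], "grip": 0},
    {"dp": [0, 0, 0.002], "rot": [0, 0, 0], "grip": 0},
    {"dp": [0, 0, 0.003], "rot": [0, 0, 0], "grip": 0},
    {"dp": [0, 0, 0.003], "rot": [0, 0, 0], "grip": 0}
  ]
}}

```text
time: 12.0
tcp_pos: [0.4954, -0.1989, 0.2857]
ee_rot: [-179.6, 0.0, -14.6]
ft_force: [-1.1, -0.9, 6.4]
opening: 0.0
```

>>> {"name": "jog_arm", "arguments": {
  "steps": [
    {"dp": [0, 0, 0.001], "rot": [0, 0, 0], "grip": 0},
    {"dp": [0, 0, 0.002], "rot": [0, 0, 0], "grip": 0},
    {"dp": [0, 0, 0.003], "rot": [0, 0, 0], "grip": 0},
    {"dp": [0, 0, 0.003], "rot": [0, 0, 0], "grip": 0}
  ]
}}

```text
time: 12.33
tcp_pos: [0.4954, -0.199, 0.2832]
ee_rot: [-179.6, 0.0, -14.6]
ft_force: [-2.4, -0.8, 9.2]
opening: -0.0
```

>>> {"name": "jog_arm", "arguments": {
  "steps": [
    {"dp": [0, 0, 0.001], "rot": [0, 0, 0], "grip": 0},
    {"dp": [0, 0, 0.002], "rot": [0, 0, 0], "grip": 0},
    {"dp": [0, 0, 0.003], "rot": [0, 0, 0], "grip": 0},
    {"dp": [0, 0, 0.003], "rot": [0, 0, 0], "grip": 0}
  ]
}}

```text
time: 12.67
tcp_pos: [0.4954, -0.1991, 0.2807]
ee_rot: [-179.6, 0.0, -14.6]
ft_force: [-2.0, -1.3, 10.3]
opening: -0.0
```

>>> {"name": "jog_arm", "arguments": {
  "steps": [
    {"dp": [0, 0, 0.001], "rot": [0, 0, 0], "grip": 0},
    {"dp": [0, 0, 0.002], "rot": [0, 0, 0], "grip": 0},
    {"dp": [0, 0, 0.002], "rot": [0, 0, 0], "grip": 0}
  ]
}}

```text
time: 12.92
tcp_pos: [0.4954, -0.1992, 0.2792]
ee_rot: [-179.5, 0.0, -14.7]
ft_force: [-2.1, -0.9, 8.6]
opening: 0.0002
```

```bash
cat > fz.py <<'E'
from rig import *
import numpy as np
l=[]
for i in range(6): grab_frame('wrist'); l.append(read_state()['ft_force'])
s=read_state(); print(s['time'],s['tcp_pos'][2].round(4),np.mean(l,0).round(2),np.std(l,0).round(2))
E
python3 fz.py
```

```text
13.2167 0.2793 [-1.68 -0.14  8.66] [0.33 0.45 0.33]
```

Averaged over 0.3 s it reads 8.7 N, so the peg is still sliding. I'll go on.

>>> {"name": "jog_arm", "arguments": {
  "steps": [
    {"dp": [0, 0, 0.001], "rot": [0, 0, 0], "grip": 0},
    {"dp": [0, 0, 0.002], "rot": [0, 0, 0], "grip": 0},
    {"dp": [0, 0, 0.003], "rot": [0, 0, 0], "grip": 0},
    {"dp": [0, 0, 0.003], "rot": [0, 0, 0], "grip": 0}
  ]
}}

```text
time: 13.55
tcp_pos: [0.4955, -0.1992, 0.2767]
ee_rot: [-179.5, 0.0, -14.7]
ft_force: [-0.5, -0.7, 8.8]
opening: -0.0001
```

>>> {"name": "jog_arm", "arguments": {
  "steps": [
    {"dp": [0, 0, 0.001], "rot": [0, 0, 0], "grip": 0},
    {"dp": [0, 0, 0.002], "rot": [0, 0, 0], "grip": 0},
    {"dp": [0, 0, 0.002], "rot": [0, 0, 0], "grip": 0}
  ]
}}

```text
time: 13.8
tcp_pos: [0.4955, -0.1992, 0.2751]
ee_rot: [-179.5, 0.0, -14.7]
ft_force: [-1.2, -0.4, 7.6]
opening: -0.0002
```

```bash
python3 fz.py
```

```text
14.1 0.2752 [-1.35 -0.56  8.13] [0.25 0.7  0.4 ]
```

>>> {"name": "jog_arm", "arguments": {
  "steps": [
    {"dp": [0, 0, 0.001], "rot": [0, 0, 0], "grip": 0},
    {"dp": [0, 0, 0.002], "rot": [0, 0, 0], "grip": 0},
    {"dp": [0, 0, 0.003], "rot": [0, 0, 0], "grip": 0},
    {"dp": [0, 0, 0.003], "rot": [0, 0, 0], "grip": 0}
  ]
}}

```text
time: 14.43
tcp_pos: [0.4955, -0.1991, 0.2726]
ee_rot: [-179.5, 0.1, -14.7]
ft_force: [-1.6, -1.0, 7.2]
opening: 0.0001
```

>>> {"name": "jog_arm", "arguments": {
  "steps": [
    {"dp": [0, 0, 0.001], "rot": [0, 0, 0], "grip": 0},
    {"dp": [0, 0, 0.002], "rot": [0, 0, 0], "grip": 0},
    {"dp": [0, 0, 0.002], "rot": [0, 0, 0], "grip": 0}
  ]
}}

```text
time: 14.68
tcp_pos: [0.4956, -0.1991, 0.271]
ee_rot: [-179.5, 0.1, -14.7]
ft_force: [-2.3, -1.1, 8.7]
opening: -0.0001
```

```bash
python3 fz.py
```

```text
14.9833 0.2711 [-1.41 -0.3   8.08] [0.51 0.57 0.58]
```

>>> {"name": "jog_arm", "arguments": {
  "steps": [
    {"dp": [0, 0, 0.001], "rot": [0, 0, 0], "grip": 0},
    {"dp": [0, 0, 0.002], "rot": [0, 0, 0], "grip": 0},
    {"dp": [0, 0, 0.003], "rot": [0, 0, 0], "grip": 0},
    {"dp": [0, 0, 0.003], "rot": [0, 0, 0], "grip": 0}
  ]
}}

```text
time: 15.32
tcp_pos: [0.4957, -0.1989, 0.2685]
ee_rot: [-179.4, 0.1, -14.7]
ft_force: [-0.4, -0.1, 9.7]
opening: 0.0003
```

>>> {"name": "jog_arm", "arguments": {
  "steps": [
    {"dp": [0, 0, 0.001], "rot": [0, 0, 0], "grip": 0},
    {"dp": [0, 0, 0.002], "rot": [0, 0, 0], "grip": 0},
    {"dp": [0, 0, 0.002], "rot": [0, 0, 0], "grip": 0}
  ]
}}

```text
time: 15.57
tcp_pos: [0.4957, -0.1989, 0.2669]
ee_rot: [-179.4, 0.1, -14.8]
ft_force: [-0.9, 0.3, 8.4]
opening: 0.0
```

```bash
python3 fz.py
```

```text
15.8667 0.267 [-1.25 -0.32  8.59] [0.69 0.65 0.57]
```

>>> {"name": "jog_arm", "arguments": {
  "steps": [
    {"dp": [0, 0, 0.001], "rot": [0, 0, 0], "grip": 0},
    {"dp": [0, 0, 0.002], "rot": [0, 0, 0], "grip": 0},
    {"dp": [0, 0, 0.003], "rot": [0, 0, 0], "grip": 0},
    {"dp": [0, 0, 0.003], "rot": [0, 0, 0], "grip": 0}
  ]
}}

```text
time: 16.2
tcp_pos: [0.4958, -0.1987, 0.2644]
ee_rot: [-179.4, 0.1, -14.8]
ft_force: [-0.9, -0.6, 8.2]
opening: 0.0
```

>>> {"name": "jog_arm", "arguments": {
  "steps": [
    {"dp": [0, 0, 0.001], "rot": [0, 0, 0], "grip": 0},
    {"dp": [0, 0, 0.002], "rot": [0, 0, 0], "grip": 0},
    {"dp": [0, 0, 0.002], "rot": [0, 0, 0], "grip": 0}
  ]
}}

```text
time: 16.45
tcp_pos: [0.4959, -0.1985, 0.2628]
ee_rot: [-179.3, 0.1, -14.8]
ft_force: [-0.9, -0.0, 8.1]
opening: 0.0002
```

```bash
python3 fz.py
```

```text
16.75 0.2629 [-1.12  0.25  8.51] [0.49 0.47 0.53]
```

>>> {"name": "jog_arm", "arguments": {
  "steps": [
    {"dp": [0, 0, 0.001], "rot": [0, 0, 0], "grip": 0},
    {"dp": [0, 0, 0.002], "rot": [0, 0, 0], "grip": 0},
    {"dp": [0, 0, 0.003], "rot": [0, 0, 0], "grip": 0},
    {"dp": [0, 0, 0.003], "rot": [0, 0, 0], "grip": 0}
  ]
}}

```text
time: 17.08
tcp_pos: [0.496, -0.1982, 0.2602]
ee_rot: [-179.3, 0.1, -14.8]
ft_force: [-0.8, 1.3, 7.5]
opening: -0.0
```

>>> {"name": "jog_arm", "arguments": {
  "steps": [
    {"dp": [0, 0, 0.001], "rot": [0, 0, 0], "grip": 0},
    {"dp": [0, 0, 0.002], "rot": [0, 0, 0], "grip": 0},
    {"dp": [0, 0, 0.003], "rot": [0, 0, 0], "grip": 0},
    {"dp": [0, 0, 0.003], "rot": [0, 0, 0], "grip": 0}
  ]
}}

```text
time: 17.42
tcp_pos: [0.4961, -0.1979, 0.2579]
ee_rot: [-179.3, 0.1, -14.8]
ft_force: [-1.9, 1.5, 11.1]
opening: -0.0001
```

```bash
python3 fz.py; python3 jaw.py j7
```

```text
17.7167 0.2579 [-1.21  0.02 10.48] [0.19 0.44 0.54]
blocktop x [ 82.2 149.2]
stop x [154.6 175.2]
hist [23 13 10 13 13  9 14 12 13  4  6 14 23 16 16  2 10  8 13  7 15  7]
17.7667 [ 0.49610558 -0.19786087  0.25792987] [-1.79252295e+02  1.31962747e-01 -1.47802705e+01] [-1.72835086  0.29713689 10.90278188]
```

View pics/j7.png

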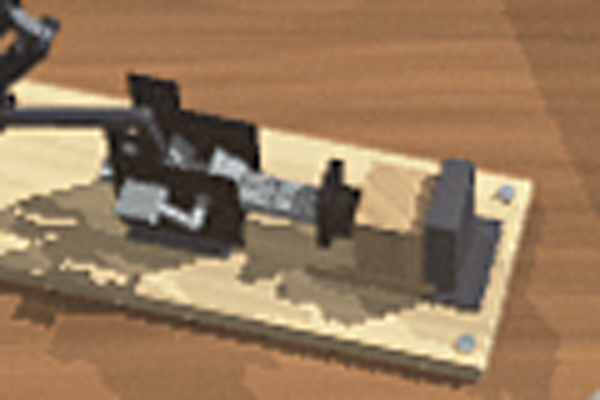

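Crop j7: the jaw pad at (340,205) is almost at the block edge at (362,210), so the head is close to flush. The force has started to rise, now 10.5 N. I'll take 1 mm steps.

>>> {"name": "jog_arm", "arguments": {
  "steps": [
    {"dp": [0, 0, 0.001], "rot": [0, 0, 0], "grip": 0},
    {"dp": [0, 0, 0.001], "rot": [0, 0, 0], "grip": 0}
  ]
}}

```text
time: 17.93
tcp_pos: [0.4961, -0.1979, 0.2578]
ee_rot: [-179.2, 0.1, -14.8]
ft_force: [-1.8, -1.2, 12.8]
opening: -0.0003
```

```bash
python3 fz.py; python3 - <<'E'
from c import *
for nm in ('top','scene'):
    f=snap(nm); P=cloud(f); K=(P-O)@C
    m=(abs(K[...,1])<.03)&(K[...,0]>.03)&(K[...,0]<.14)&(K[...,2]>.03)
    hsv=cv2.cvtColor(f['frame'],cv2.COLOR_RGB2HSV)
    red=m&(hsv[...,1]>110)&(hsv[...,2]>40)&(hsv[...,2]<150)&(hsv[...,0]<18)
    dark=m&(hsv[...,2]<45); b=m&(K[...,2]>.072)&(hsv[...,1]>50)&(hsv[...,2]>130)
    for t,q in(('peg',red),('dark',dark),('blk',b)): 
        if q.sum()>3: print(nm,t,q.sum(),np.round(np.percentile(K[q][:,0],[2,50,98])*1e3,1))
E
```

```text
18.2333 0.2579 [-2.13 -0.17 12.39] [0.35 0.61 0.46]
top peg 13 [102.6 105.2 107.3]
top blk 204 [108.4 124.1 139.3]
scene dark 29 [ 30.2  86.7 102.4]
scene blk 130 [ 82.2 124.  139.5]
```

The TCP stopped moving while the force rose 2 N for the 1 mm commanded. That is the lever's own stop, not the peg. I'll lift and make another stroke to feel for firmness in mid-travel.

>>> {"name": "jog_arm", "arguments": {
  "steps": [
    {"dp": [0, 0, -0.02], "rot": [0, 0, 0], "grip": 0},
    {"dp": [0, 0, -0.04], "rot": [0, 0, 0], "grip": 0},
    {"dp": [0, 0, -0.06], "rot": [0, 0, 0], "grip": 0},
    {"dp": [0, 0, -0.074], "rot": [0, 0, 0], "grip": 0},
    {"dp": [0, 0, -0.074], "rot": [-0.7, 0, 0], "grip": 0}
  ]
}}

```text
time: 18.75
tcp_pos: [0.4967, -0.1992, 0.334]
ee_rot: [-179.9, -0.1, -14.8]
ft_force: [-0.7, 0.1, 0.4]
opening: 0.0
```

>>> {"name": "jog_arm", "arguments": {
  "steps": [
    {"dp": [0, 0, 0.012], "rot": [0, 0, 0], "grip": 0},
    {"dp": [0, 0, 0.02], "rot": [0, 0, 0], "grip": 0},
    {"dp": [0, 0, 0.027], "rot": [0, 0, 0], "grip": 0},
    {"dp": [0, 0, 0.032], "rot": [0, 0, 0], "grip": 0},
    {"dp": [0, 0, 0.034], "rot": [0, 0, 0], "grip": 0}
  ]
}}

```text
time: 19.17
tcp_pos: [0.4964, -0.1994, 0.2985]
ee_rot: [-179.9, 0.0, -14.8]
ft_force: [-1.5, -1.8, 4.1]
opening: -0.0002
```

>>> {"name": "jog_arm", "arguments": {
  "steps": [
    {"dp": [0, 0, 0.002], "rot": [0, 0, 0], "grip": 0},
    {"dp": [0, 0, 0.004], "rot": [0, 0, 0], "grip": 0},
    {"dp": [0, 0, 0.004], "rot": [0, 0, 0], "grip": 0}
  ]
}}

```text
time: 19.42
tcp_pos: [0.4964, -0.1999, 0.2944]
ee_rot: [-180.0, 0.0, -14.9]
ft_force: [-1.2, -1.5, 5.6]
opening: -0.0002
```

```bash
python3 fz.py
```

```text
19.7167 0.2948 [-0.95 -1.04  5.44] [0.37 0.41 0.33]
```

>>> {"name": "jog_arm", "arguments": {
  "steps": [
    {"dp": [0, 0, 0.002], "rot": [0, 0, 0], "grip": 0},
    {"dp": [0, 0, 0.004], "rot": [0, 0, 0], "grip": 0},
    {"dp": [0, 0, 0.004], "rot": [0, 0, 0], "grip": 0}
  ]
}}

```text
time: 19.97
tcp_pos: [0.4962, -0.2002, 0.2909]
ee_rot: [-180.0, 0.0, -14.9]
ft_force: [-1.2, -0.8, 6.1]
opening: 0.0001
```

>>> {"name": "jog_arm", "arguments": {
  "steps": [
    {"dp": [0, 0, 0.001], "rot": [0, 0, 0], "grip": 0},
    {"dp": [0, 0, 0.003], "rot": [0, 0, 0], "grip": 0},
    {"dp": [0, 0, 0.003], "rot": [0, 0, 0], "grip": 0}
  ]
}}

```text
time: 20.22
tcp_pos: [0.4962, -0.2004, 0.288]
ee_rot: [-180.0, 0.0, -14.9]
ft_force: [-0.5, -1.6, 6.8]
opening: -0.0
```

```bash
python3 fz.py
```

```text
20.5167 0.2881 [-0.9  -0.9   5.87] [0.2  0.38 0.38]
```

>>> {"name": "jog_arm", "arguments": {
  "steps": [
    {"dp": [0, 0, 0.001], "rot": [0, 0, 0], "grip": 0},
    {"dp": [0, 0, 0.002], "rot": [0, 0, 0], "grip": 0},
    {"dp": [0, 0, 0.002], "rot": [0, 0, 0], "grip": 0}
  ]
}}

```text
time: 20.77
tcp_pos: [0.4962, -0.2005, 0.2864]
ee_rot: [-180.0, 0.0, -15.0]
ft_force: [-1.5, -1.3, 6.7]
opening: -0.0003
```

>>> {"name": "jog_arm", "arguments": {
  "steps": [
    {"dp": [0, 0, 0.001], "rot": [0, 0, 0], "grip": 0},
    {"dp": [0, 0, 0.002], "rot": [0, 0, 0], "grip": 0},
    {"dp": [0, 0, 0.002], "rot": [0, 0, 0], "grip": 0}
  ]
}}

```text
time: 21.02
tcp_pos: [0.4962, -0.2007, 0.2849]
ee_rot: [-180.0, 0.0, -15.0]
ft_force: [-1.3, -0.9, 9.9]
opening: 0.0003
```

```bash
python3 fz.py
```

```text
21.3167 0.285 [-1.45 -0.38  9.09] [0.48 0.53 0.3 ]
```

>>> {"name": "jog_arm", "arguments": {
  "steps": [
    {"dp": [0, 0, 0.001], "rot": [0, 0, 0], "grip": 0},
    {"dp": [0, 0, 0.0015], "rot": [0, 0, 0], "grip": 0},
    {"dp": [0, 0, 0.0015], "rot": [0, 0, 0], "grip": 0}
  ]
}}

```text
time: 21.57
tcp_pos: [0.4962, -0.2008, 0.2843]
ee_rot: [-180.0, 0.0, -15.0]
ft_force: [-1.8, -0.6, 10.5]
opening: -0.0002
```

```bash
python3 fz.py
```

```text
21.8667 0.2843 [-2.03  0.24 10.57] [0.19 0.19 0.48]
```

>>> {"name": "jog_arm", "arguments": {
  "steps": [
    {"dp": [0, 0, 0.001], "rot": [0, 0, 0], "grip": 0},
    {"dp": [0, 0, 0.0015], "rot": [0, 0, 0], "grip": 0}
  ]
}}

```text
time: 22.03
tcp_pos: [0.4961, -0.2009, 0.2837]
ee_rot: [-179.9, 0.0, -15.0]
ft_force: [-2.4, 0.8, 11.6]
opening: 0.0003
```

```bash
python3 fz.py
```

```text
22.3333 0.2838 [-2.41 -0.13 11.79] [0.77 0.52 0.31]
```

The force is 11.8 N in mid-travel and still climbing, so the peg is home. One last small step for certainty, then I'll ease off.

>>> {"name": "jog_arm", "arguments": {
  "steps": [
    {"dp": [0, 0, 0.0007], "rot": [0, 0, 0], "grip": 0},
    {"dp": [0, 0, 0.0012], "rot": [0, 0, 0], "grip": 0}
  ]
}}

```text
time: 22.5
tcp_pos: [0.4961, -0.2009, 0.2835]
ee_rot: [-179.9, 0.0, -15.1]
ft_force: [-1.5, 0.2, 11.5]
opening: -0.0001
```

```bash
python3 fz.py
```

```text
22.8 0.2835 [-2.11  0.36 12.12] [0.18 0.3  0.31]
```

>>> {"name": "jog_arm", "arguments": {
  "steps": [
    {"dp": [0, 0, -0.01], "rot": [0, 0, 0], "grip": 0},
    {"dp": [0, 0, -0.025], "rot": [0, 0, 0], "grip": 0},
    {"dp": [0, 0, -0.04], "rot": [0, 0, 0], "grip": 0},
    {"dp": [0, 0, -0.06], "rot": [0, 0, 0], "grip": 0},
    {"dp": [0, 0, -0.075], "rot": [0, 0, 0], "grip": 0}
  ]
}}

```text
time: 23.22
tcp_pos: [0.4959, -0.2006, 0.3592]
ee_rot: [-179.9, 0.1, -15.0]
ft_force: [0.3, 0.1, 0.2]
opening: 0.0001
```

```bash
python3 jaw.py j8; python3 - <<'E'
from c import *
s=read_state();print(s['tcp_pos'],s['ee_rot'],'release',tool((-.024,-.047),.110))
f=snap('top'); cv2.imwrite('pics/t8.png',cv2.resize(f['frame'][175:275,230:390],None,fx=5,fy=5,interpolation=cv2.INTER_CUBIC)[...,::-1])
E
```

```text
blocktop x [ 77.9 149.2]
stop x [154.5 175. ]
hist [25  9 14 12 13 11 12 12  7  2 11 21 17 22  7  1 12  8 10  6 13  6]
23.2667 [ 0.49679187 -0.20107024  0.3617129 ] [-179.88762589   -0.18063947  -15.05054299] [ 1.2775576  -0.57763176  0.91348174]
[ 0.49679187 -0.20107024  0.3617129 ] [-179.88762589   -0.18063947  -15.05054299] release [ 0.0415 -0.1238  0.0791]
```

View pics/t8.png

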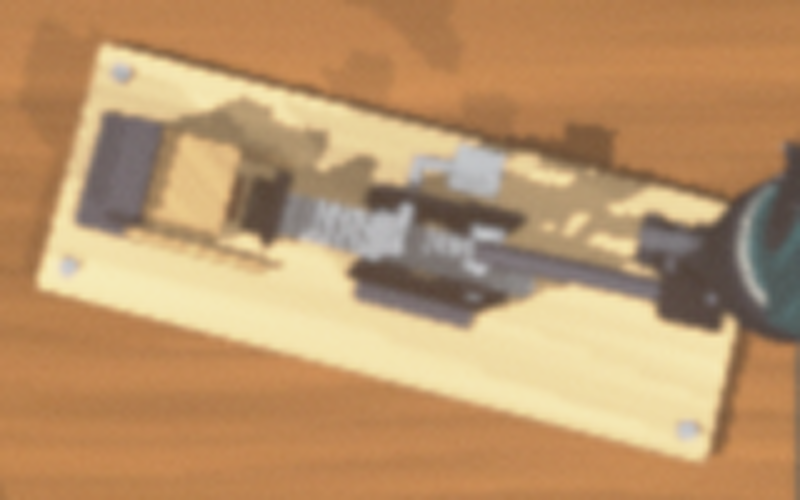

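Top crop: the block at (200,180) is against the stop, and the jaw pad at (268,205) sits one head thickness (about 6 mm) from the block. The steady reading was 12.1 N in mid-stroke. The paddle is at (475,170), so I'll move over it.

>>> {"name": "jog_arm", "arguments": {
  "steps": [
    {"dp": [0.01, -0.031, 0], "rot": [0, 0, 0], "grip": 0},
    {"dp": [0.021, -0.062, 0], "rot": [0, 0, 0], "grip": 0},
    {"dp": [0.031, -0.093, 0], "rot": [0, 0, 0], "grip": 0},
    {"dp": [0.042, -0.124, 0.01], "rot": [0, 0, 0], "grip": 0},
    {"dp": [0.042, -0.124, 0.03], "rot": [0, 0, 0], "grip": 0}
  ]
}}

```text
time: 23.73
tcp_pos: [0.5743, -0.0844, 0.3313]
ee_rot: [-179.5, -0.5, -14.5]
ft_force: [1.1, 0.7, 0.2]
opening: -0.0003
```

```bash
python3 - <<'E'
from c import *
s=read_state();print(s['time'],s['tcp_pos'],s['ee_rot'],'release',tool((-.024,-.047),.095))
f=snap('scene'); cv2.imwrite('pics/s9.png',cv2.resize(f['frame'][115:235,145:285],None,fx=5,fy=5,interpolation=cv2.INTER_CUBIC)[...,::-1])
E
```

```text
23.7333 [ 0.57430909 -0.08443454  0.33129768] [-179.52498759   -0.54494535  -14.45627272] release [-0.0035  0.0093  0.0632]
```

View pics/s9.png

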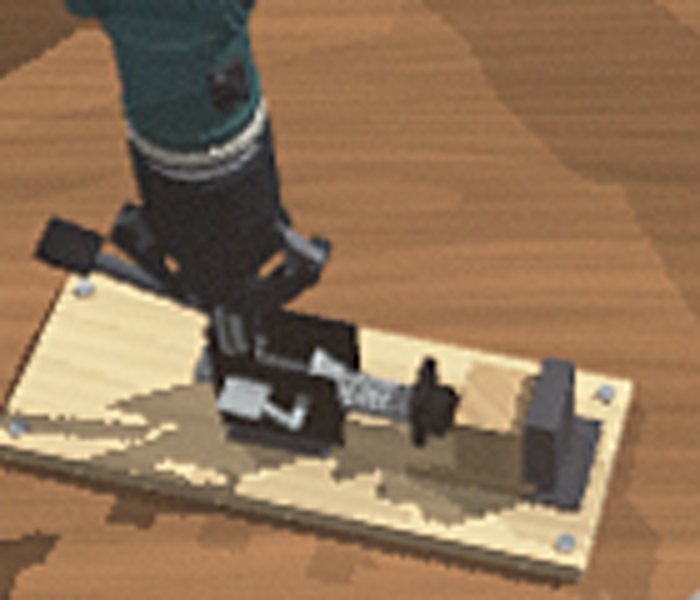

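Crop s9: the fingertips at (235,345) hang above the paddle at (245,398). I'll align, come down near it, then press.

>>> {"name": "jog_arm", "arguments": {
  "steps": [
    {"dp": [-0.003, 0.009, 0], "rot": [-0.5, -0.5, 0], "grip": 0},
    {"dp": [-0.003, 0.009, 0.015], "rot": [-0.5, -0.5, 0], "grip": 0},
    {"dp": [-0.003, 0.009, 0.035], "rot": [-0.5, -0.5, 0], "grip": 0},
    {"dp": [-0.003, 0.009, 0.055], "rot": [-0.5, -0.5, 0], "grip": 0},
    {"dp": [-0.003, 0.009, 0.06], "rot": [-0.5, -0.5, 0], "grip": 0}
  ]
}}

```text
time: 24.2
tcp_pos: [0.563, -0.096, 0.2638]
ee_rot: [179.6, 0.9, -14.7]
ft_force: [-1.2, -0.9, 2.7]
opening: -0.0
```

```bash
python3 - <<'E'
from c import *
s=read_state();print(s['time'],s['tcp_pos'],s['ee_rot'],s['ft_force'],'release',tool((-.024,-.047),.071))
E
python3 fz.py
```

```text
24.2 [ 0.56304215 -0.09601711  0.26378271] [179.61465686   0.947978   -14.70798226] [-1.20157346 -0.89912987  2.68442469] release [ 0.0054 -0.0054  0.0197]
24.5 0.2675 [-0.17 -0.38 -0.12] [0.49 0.34 0.37]
```

```bash
python3 - <<'E'
from c import *
s=read_state();print(s['time'],s['tcp_pos'],s['ee_rot'],'release',tool((-.024,-.047),.071))
E
```

```text
24.5 [ 0.56565903 -0.09504777  0.26746878] [179.73782011   0.468158   -14.61454052] release [ 0.003  -0.0038  0.0234]
```

>>> {"name": "jog_arm", "arguments": {
  "steps": [
    {"dp": [0.003, -0.004, 0.003], "rot": [0.3, 0.5, 0], "grip": 0},
    {"dp": [0.003, -0.004, 0.008], "rot": [0.3, 0.5, 0], "grip": 0},
    {"dp": [0.003, -0.004, 0.013], "rot": [0.3, 0.5, 0], "grip": 0},
    {"dp": [0.003, -0.004, 0.018], "rot": [0.3, 0.5, 0], "grip": 0},
    {"dp": [0.003, -0.004, 0.022], "rot": [0.3, 0.5, 0], "grip": 0}
  ]
}}

```text
time: 24.92
tcp_pos: [0.5701, -0.0956, 0.2462]
ee_rot: [179.8, -0.3, -14.8]
ft_force: [-0.6, -8.6, 9.3]
opening: -0.0003
```

```bash
python3 fz.py; python3 jaw.py j10
```

```text
25.2167 0.2465 [-0.81 -7.18  6.82] [0.5  0.5  1.88]
blocktop x [109.3 149. ]
stop x [154.4 175.4]
hist [18  2  8 18 16 24  6  0  0  0  0  0  1  0  7  1 13  8  9  7 10  6]
25.2667 [ 0.5700893  -0.09560769  0.2464926 ] [179.82932145  -0.30702893 -14.78274921] [-1.2775465  -7.01081612  5.22627252]
```

The jaw profile has snapped back to its starting place (front at 55–60 mm, as at the beginning). The block is still against the stop. I'll hold a little longer, then lift away.

>>> {"name": "jog_arm", "arguments": {
  "steps": [
    {"dp": [0, 0, 0.001], "rot": [0, 0, 0], "grip": 0},
    {"dp": [0, 0, 0.001], "rot": [0, 0, 0], "grip": 0},
    {"dp": [0, 0, 0.001], "rot": [0, 0, 0], "grip": 0},
    {"dp": [0, 0, 0.001], "rot": [0, 0, 0], "grip": 0},
    {"dp": [0, 0, 0.001], "rot": [0, 0, 0], "grip": 0}
  ]
}}

```text
time: 25.68
tcp_pos: [0.5703, -0.0967, 0.2461]
ee_rot: [179.8, -0.4, -14.8]
ft_force: [-1.1, -2.3, 6.0]
opening: 0.0
```

```bash
python3 jaw.py j11
```

```text
blocktop x [109.3 149.3]
stop x [154.3 175.3]
hist [22  2  7 22 16 21  9  0  0  0  0  0  0  0  8  0 12  6 11  4 13  8]
25.7333 [ 0.57027495 -0.09674298  0.2461048 ] [179.76362578  -0.38703694 -14.83341   ] [-1.53926382 -1.81602276  4.97323679]
```

>>> {"name": "jog_arm", "arguments": {
  "steps": [
    {"dp": [0, 0, -0.008], "rot": [0, 0, 0], "grip": 0},
    {"dp": [0, 0, -0.02], "rot": [0, 0, 0], "grip": 0},
    {"dp": [0, 0, -0.04], "rot": [0, 0, 0], "grip": 0},
    {"dp": [0, 0, -0.065], "rot": [0, 0, 0], "grip": 0},
    {"dp": [0, 0, -0.095], "rot": [0, 0, 0], "grip": 0}
  ]
}}

```text
time: 26.15
tcp_pos: [0.5691, -0.0956, 0.3417]
ee_rot: [179.8, -0.2, -14.8]
ft_force: [0.4, 0.1, 0.8]
opening: -0.0001
```

>>> {"name": "jog_arm", "arguments": {
  "steps": [
    {"dp": [0, 0, -0.03], "rot": [0, 0, 0], "grip": 0},
    {"dp": [-0.02, 0.03, -0.06], "rot": [0, 0, 0], "grip": 0},
    {"dp": [-0.03, 0.06, -0.07], "rot": [0, 0, 0], "grip": 0},
    {"dp": [-0.05, 0.09, -0.07], "rot": [0, 0, 0], "grip": 0},
    {"dp": [-0.06, 0.12, -0.07], "rot": [0, 0, 0], "grip": 0}
  ]
}}

```text
time: 26.57
tcp_pos: [0.4781, -0.1962, 0.414]
ee_rot: [179.8, -0.3, -14.7]
ft_force: [-0.2, -0.5, -0.7]
opening: 0.0002
```

```bash
python3 jaw.py j12; python3 - <<'E'
from c import *
for nm in ('top','scene'):
    f=snap(nm); P=cloud(f); K=(P-O)@C
    m=(abs(K[...,1])<.018)&(K[...,0]>.03)&(K[...,0]<.15)
    d=m&(K[...,2]>.035)&(K[...,2]<.068)&(K[...,0]>.075)&(K[...,0]<.112)
    j=m&(K[...,2]>.04)&(K[...,0]<.075)
    b=m&(K[...,2]>.072)&(K[...,0]>.09)
    for t,q in(('peg',d),('jaw',j),('blk',b)): 
        if q.sum()>3: print(nm,t,q.sum(),np.round(np.percentile(K[q][:,0],[2,50,98])*1e3,1))
f=snap('scene'); g=snap('top')
cr=lambda a:cv2.resize(a,(500,300),interpolation=cv2.INTER_CUBIC)
cv2.imwrite('pics/fin.png',np.vstack([cr(f['frame'][160:235,165:290]),cr(g['frame'][185:260,235:360])])[...,::-1])
E
```

```text
blocktop x [109.  148.8]
stop x [154.6 175.1]
hist [18  3  7 17 16 22  7  0  0  1  0  0  0  0  8  0 13  7 12  7 11  7]
26.6167 [ 0.47418878 -0.20244193  0.41352372] [ 1.79531897e+02 -1.58027983e-01 -1.52803093e+01] [-2.86559253 -3.8581819  -0.19329874]
top peg 22 [102.3 105.1 108. ]
top jaw 120 [30.5 46.5 59.8]
top blk 183 [109.1 129.1 148.8]
scene peg 7 [103.1 104.  105. ]
scene jaw 100 [30.3 48.  60.4]
scene blk 124 [109.1 129.1 149.1]
```

View pics/fin.png

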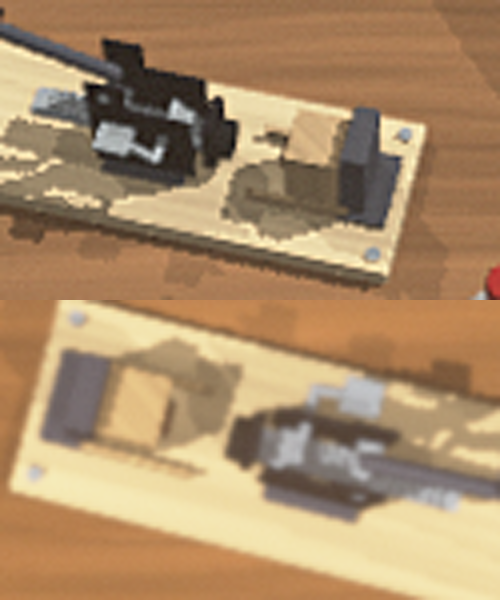

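The final picture shows the jaw fully back (front at x 60 mm) and the lever up. The block lies in its cradle against the stop, and the peg head's outer face is about 6 mm from the block face, so it is flush. The robot is clear, so I'm handing in.

```bash
python3 -c "
from rig import *
print(finish_job())"
```

```text
the job is handed in; nothing more can be done
None
```

The peg is pressed home, the jaw is released and fully back, and the job is handed in at about 27 s of the 59 s allowed; no verdict is reported.

- **Pressing:** It took five full trigger strokes and a partial sixth. From stroke 4 the peg slid at a steady 8 N or so. In stroke 6 the lever turned firm partway down, at about 12.1 N averaged, and I eased off there.
- **Release:** I pressed the paddle with about 5 to 7 N and held it for about a second, until the jaw was fully back. Then I lifted clear.
- **Last checks:**
  - The jaw front is back at about 60 mm on the clamp axis, as at the start.
  - The block is in its cradle against the stop and looks whole.
  - The head's outer face is about 6 mm from the block, which is flush within the 2 mm camera accuracy.
  - The arm was above and clear of the clamp. The last force reading before handing in was about 5 N sideways as the arm came to rest, and I took no later one.

**Readings that disagreed:**
- At the bottom of strokes 3 and 5 the force reached about 12.5 N. At stroke 5 the arm had stopped moving, so I took that as the lever's own stop. I put stroke 3 down to the same, though stroke 1 read only 5 N at the same height.
- The firm slope in stroke 6 was about 2 N per mm, steeper than the 0.5 to 1 stated.
- A side force of about 7 N showed briefly while the paddle was held.

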